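# Load a label roll on the bench dispenser and lock its guide

## Task

Put the yellow label roll onto the upright spindle of the label dispenser, lowering it (not dropping it) until it sits flat on the round platter. Then slide the blue guide along its rail until its rubber pad touches the roll, and after that turn the red clamp knob clockwise as far as it goes to lock the guide there. Leave the blue and green rolls standing where they are in the tray.

Things in the scene. Friction and masses are not known exactly. Their poses are not given: they have to be found in the camera images.
- yellow_roll: The yellow label roll: a loose hollow cylinder, 60 mm outside diameter, 50 mm tall, with a 26 mm bore right through (cardboard core), about 0.12 kg. It stands on end in the tray. Origin at the centre of its underside, z up the bore. The two ends are alike.
- yellow_roll_mid (a point): Centre of the yellow roll, on the bore's axis, 25 mm above its underside; z along the bore.
- blue_roll: A blue roll of the same size in the same tray, not needed; origin at the centre of its underside, z up the bore. The three rolls stand in a row, centres about 100 mm apart; which colour stands in which place varies.
- green_roll: A green roll of the same size in the same tray, not needed; origin at the centre of its underside, z up the bore.
- tray: Shallow fixed black tray that the rolls stand in, 124 mm (x) by 324 mm (y), floor 4 mm thick, walls 14 mm high; origin at the centre of its underside. The row of rolls runs along its y.
- dispenser: Label dispenser, fixed: dark base plate 100 x 320 x 12 mm, a round aluminium platter (72 mm across, top 17 mm above the bench), a fixed upright steel spindle 22 mm in diameter at the platter's centre, and a straight rail with the blue guide. Origin under the spindle, on the bench; y runs along the rail from the spindle towards the guide, z up.
- seat (a point): Point on the spindle's axis at the level of the platter's top, where the roll's underside must rest. Axes as the dispenser's. The bore has 2 mm play all round on the spindle.
- spindle_tip (a point): Top of the spindle, 60 mm above the platter (77 mm above the bench). The last 10 mm taper to 10 mm diameter.
- guide_pad (a point): Centre of the face of the guide's black rubber pad (34 mm wide, 32 mm tall, upright, centre 37.5 mm above the bench), facing the spindle. The guide is a blue block (56 mm across, 70 mm along the rail, top 46.5 mm above the bench) with the red knob on top; the pad's face is 75 mm ahead of the knob's axis, on an arm. Axes as the dispenser's; it moves towards the spindle along -y.
- guide (a joint): Travel of the guide towards the spindle in m: 0 fully back, up to 0.110; starts between 0 and 0.04. Pad face to spindle axis is 0.130 minus this; the pad meets a seated roll at about 0.100 (0.098 to 0.102 because of the play). Pushing takes about 2 N with the knob loose.
- knob_grip (a point): On the upright axis of the red clamp knob, at the height to grip, 83.5 mm above the bench. The knob is an upright flat bar 40 mm long, 14 mm thick (grip it across this), top 90.5 mm above the bench, on a 42 mm disc whose top is 60.5 mm above it. x runs along the bar, y across it, z up; turns with the knob. The knob rides on the guide, so the guide can be slid by holding it.
- knob (a joint): Angle of the clamp knob in rad, growing clockwise seen from above: 0 to 0.25 at the start = loose (bar across the rail), 1.4 = end stop, locked (bar nearly along the rail). From about 0.85 on it stiffens as it clamps the guide.

How it is judged:
On the way, in this order (a step that is already met when the one before it is completed fails the run):
1. the yellow roll sits on the spindle, flat on the platter (horizontal distance between yellow_roll_mid and seat below 0.0045 m and z of yellow_roll_mid in the frame of seat between 0.021 and 0.029 m and angle between the z axis of yellow_roll_mid and the z axis of seat, either way round below 0.1 rad), for 0.2 s.
2. with the roll in place, the guide's pad is up against it (all of step 1 and horizontal distance between guide_pad and yellow_roll_mid below 0.0345 m), for 0.2 s.
3. the clamp knob has then been turned clockwise to its stop (value of joint knob above 1.2 rad), for 0.2 s.
At the end, for the whole second after the job is handed in: Yellow roll on the spindle: axes within 4.5 mm, upright within 0.1 rad, underside within 4 mm of the platter, at rest. Pad face at most 34.5 mm from the roll's axis (touching or nearly). Knob past 1.2 rad (stop 1.4). Blue and green rolls not shifted over 25 mm (all of step 2 and value of joint knob above 1.2 rad and linear speed of yellow_roll below 0.02 m/s and velocity of joint guide below 0.01 m/s).
It fails at once if the blue or green roll shifted more than 25 mm (distance of any of blue_roll, green_roll from where it was at the start of the episode above 0.025 m).
It fails at once if the yellow roll dropped down the spindle (faster than 0.5 m/s on it) (horizontal distance between yellow_roll_mid and seat below 0.006 m and z of yellow_roll_mid in the frame of seat below 0.08 m and linear speed of yellow_roll above 0.5 m/s).
It also fails if it takes over 58 s, if anything falls off the work surface, if the arm or the gripper's body presses on something with over 40 N, if the wrist force passes 120 N, or if a joint passes its speed limit or range.

## Robot

A 6-joint arm with a two-finger parallel gripper is mounted at the origin on the work surface. World frame = base frame: x ahead of the robot, y to its left, z up, the work surface at z = 0. Lengths are in m, angles in rad, forces in N, time in s.
With the tool pointing down it reaches from about 0.425 to 0.95 m from the base axis. Payload 3.5 kg.
Tool frame: the origin (TCP) lies midway between the tips of the shut fingers; the grasp point (between the pads) lies 19 mm behind it; z points along the fingers, y is the line along which they close (so a half turn about z gives the same grasp; the last joint's range is limited). The gripper opens to 85 mm and grips with 20 to 120 N. Pads are 22 mm wide; open, the fingers measure 114 mm over their backs; the gripper's body (76 mm by 85 mm) begins 54 mm behind the grasp point. The pads swing forward as they close: fully open they stand 13 mm farther back than shut.
Start: joints at [-1.338, 0.286, 1.577, -0, 1.279, -0.15], TCP at [0.252, -0.626, 0.231] pointing down, gripper open.
Joint ranges: [-2.77, 2.77], [-0.9, 2.22], [0.21, 2.48], [-1.53, 4.67], [0.24, 2.81], [-2.84, 2.84]. Speed limits (rad/s): [2.79, 2.79, 3.14, 3.14, 3.14, 3.14].

## Interface

Orientations are given as a unit quaternion [x, y, z, w].
In Python, from plant import ctrl gives the robot as it stands.
- The arm moves only by the tool move_arm, never from a script. Its argument "plan" is a list of rows, each an object of numbers: "x", "y", "z": the shift along the tool's x, y, z in m; "yaw": the turn about the tool's z in rad; "fingers": the closure, from 0 (fully open) to 1 (shut). In form: [{"x": .., "y": .., "z": .., "yaw": .., "fingers": ..}, ...]. A call has 1 to 5 rows; each row is the pose to reach, as a shift and turn from the pose commanded when the call began, along the tool's axes at that moment; what a row does not reach only later rows make up. A row lasts 1/10 s, in which the tool goes at most 50 mm and 8.59 degrees, less where a joint would pass 70% of its speed; a pose out of reach is approached as far as the arm can. A call with a gripper value outside its range is refused whole. The fingers move at their own pace and stop on an object; "force" is the grip in N (left out, the last holds). Time passes only in rows, so rows that repeat a pose let the fingers close. It gives the time, the measured TCP pose, the force, the opening and the grip force at its end, in the units of the state.
- ctrl.get_state(): the state, without advancing time (a new reading comes with each control period).
- ctrl.read_camera(name): name is "scene" or "top" or "wrist"; returns the picture (384x512x3 uint8, red, green, blue); there is no depth.
- ctrl.camera_model(name): a dict with "intrinsics" (3x3 intrinsics, pixels), "distortion" ([k1, k2, p1, p2, k3] as OpenCV has them; the pictures are not rectified), "cam_to_world" (4x4, takes a point from camera to world coordinates); the wrist camera has in their place "tool_from_camera" (4x4, takes a point from camera to tool coordinates, whose origin is the TCP and whose axes are the flange's). Camera axes: x right, y up, looking along -z (the intrinsics and any distortion apply to the point x, -y, -z); pixel columns grow to the right and rows downward; lengths in m; the calibration is good to about 2 mm. A picture is of the moment at which its call begins: read the wrist's pose just before it. camera_model takes no time and is no camera call.
- ctrl.sign_off(): hands the job in; it is judged then, once.
The state is a dict: "time": time; "qpos": joint angles; "dq": joint speeds; "joint_efforts": joint torques, N m; "eef_pos": TCP position; "tcp_rot": TCP orientation; "contact_force": force on the tool from outside, world axes, zero at the start; "wrist_torque": the same for the moment, N m; "opening": opening from 0.0 (shut) to 1.0 (fully open); "finger_force": force on a finger pad.
Only numpy, scipy, OpenCV 4.12 (cv2) and the standard library are available. Lean on these libraries where they do the work, as an engineer would, in place of code of your own. Each camera call takes 0.05 s, during which the arm holds its last target. There are 200 camera calls.

## Working session

There is one attempt and no reset: what is moved stays moved. The work goes in short steps, Python scripts to look and compute and a tool call to move; the robot and the scene stay as the last step left them, time stands still between calls to the robot, and variables do not carry over. Pictures are saved under pics/ and viewed, at most 10 in all, crops included, and the job is handed in when it is done.

Besides the shell and the picture viewer there is one more tool, called after ">>>" by a JSON object that holds its "fn" and its "kwargs". move_arm: Moves the arm, as the interface text tells. Its arguments: {"type":"object","properties":{"plan":{"type":"array"},"force":{"type":"number"}},"required":["plan"]}

```bash
mkdir -p pics; ls
python3 - <<'E'
from plant import ctrl
import cv2, numpy as np
np.set_printoptions(precision=4,suppress=True)
s=ctrl.get_state(); print(s)
for n in ["scene","top","wrist"]:
    im=ctrl.read_camera(n); cv2.imwrite(f"pics/{n}0.png",im[:,:,::-1])
    m=ctrl.camera_model(n)
    for k in m: print(n,k,np.array(m[k]).tolist() if not isinstance(m[k],str) else m[k])
a=[cv2.imread(f"pics/{n}0.png") for n in ["scene","top"]]
E
```

```text
pics
{'time': 0.0, 'qpos': array([-1.338 ,  0.2872,  1.5782,  0.    ,  1.2786, -0.15  ]), 'dq': array([ 0.0001, -0.0001,  0.0011,  0.001 ,  0.0015,  0.0004]), 'joint_efforts': array([  0.0005, -40.5981, -29.2626,  -0.0002,   0.0058,   0.    ]), 'eef_pos': array([ 0.252 , -0.6255,  0.2299]), 'tcp_rot': array([ 0.9817,  0.1902, -0.    , -0.0012]), 'contact_force': array([0.5926, 0.1855, 0.3429]), 'wrist_torque': array([-0.0084, -0.0367,  0.0347]), 'finger_force': 0.0, 'opening': 1.0025564343627518}
scene intrinsics [[375.9917040222899, 0.0, 256.0825481347865], [0.0, 375.9917040222899, 190.45606429721408], [0.0, 0.0, 1.0]]
scene distortion [-0.10221577400715254, 0.0, 0.0, 0.0, 0.0]
scene cam_to_world [[-0.3025151294283645, -0.7671143694121806, 0.5657032267083975, 0.9588366877193713], [0.9531065005469636, -0.2487674215245158, 0.17234491174144115, 0.10998248206748597], [0.008520274764413095, 0.5913123660379483, 0.8063976008697834, 0.721731623781946], [0.0, 0.0, 0.0, 1.0]]
top intrinsics [[382.52132699728855, 0.0, 259.6004495018673], [0.0, 382.52132699728855, 189.68822560932074], [0.0, 0.0
[... 164 characters left out ...]
484305], [-0.9997732634426384, 0.004097370481060557, 0.02089577135206113, -0.03194999116469023], [0.021289961439044682, 0.1739538663889178, 0.9845236360343363, 0.8751554100394847], [0.0, 0.0, 0.0, 1.0]]
wrist intrinsics [[300.348980100864, 0.0, 251.31699357757515], [0.0, 300.348980100864, 192.8321551950331], [0.0, 0.0, 1.0]]
wrist distortion [0.019229695795404324, 0.0, 0.0, 0.0, 0.0]
wrist tool_from_camera [[-0.0012269270458394172, 0.9471855081840875, 0.32068381271288765, 0.08201704933820579], [0.9999989775888178, 0.0009265895913011589, 0.0010891524444151003, 0.00016231395275001503], [0.000734487128594701, 0.32068482115276303, -0.9471856766288633, -0.14269149763699696], [0.0, 0.0, 0.0, 1.0]]
```

View pics/scene0.png

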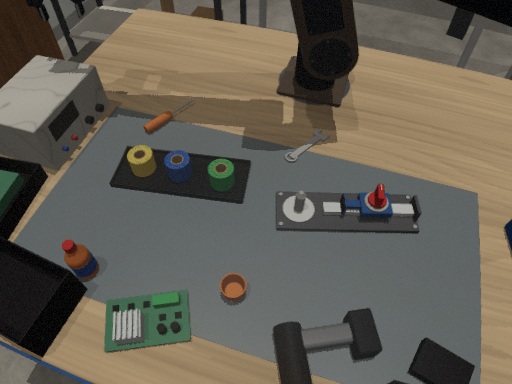

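View pics/top0.png

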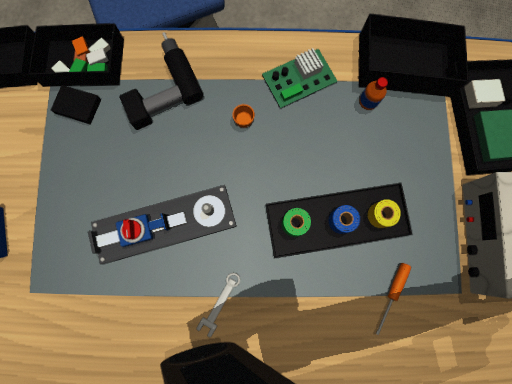

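The scene view shows yellow at about (141,161), blue, then green in the tray, with the spindle tip at about (299,195) and the red knob at about (378,192). In the top view yellow is at (386,213), the spindle at (209,210) and the knob at (132,231). I'll enlarge these areas with a grid.

```bash
cat > h.py <<'E'
import cv2, numpy as np
from plant import ctrl
from scipy.spatial.transform import Rotation as R
np.set_printoptions(precision=4,suppress=True)
def pose(s=None):
    s=s or ctrl.get_state(); T=np.eye(4); T[:3,:3]=R.from_quat(s["tcp_rot"]).as_matrix(); T[:3,3]=s["eef_pos"]; return T
def ray(n,px,T=None):
    m=ctrl.camera_model(n)
    u=cv2.undistortPoints(np.array([[px]],float),np.array(m["intrinsics"]),np.array(m["distortion"])).ravel()
    C=np.array(m["cam_to_world"]) if n!="wrist" else T@np.array(m["tool_from_camera"])
    d=C[:3,:3]@[u[0],-u[1],-1]; return C[:3,3],d/np.linalg.norm(d)
def tri(rs):
    A=sum(np.eye(3)-np.outer(d,d) for o,d in rs); b=sum((np.eye(3)-np.outer(d,d))@o for o,d in rs)
    p=np.linalg.solve(A,b); return p,[np.linalg.norm(np.cross(p-o,d)) for o,d in rs]
def atz(r,z): o,d=r; return o+d*(z-o[2])/d[2]
def proj(n,P,T=None):
    m=ctrl.camera_model(n); C=np.array(m["cam_to_world"]) if n!="wrist" else T@np.array(m["tool_from_camera"])
    q=np.c_[np.atleast_2d(P),np.ones(len(np.atleast_2d(P)))]@np.linalg.inv(C).T; q=q[:,:3]*[1,-1,-1]
    return cv2.projectPoints(q,np.zeros(3),np.zeros(3),np.array(m["intrinsics"]),np.array(m["distortion"]))[0][:,0]
def tile(im,x0,y0,w,h,k,step=10):
    t=cv2.resize(im[y0:y0+h,x0:x0+w],None,fx=k,fy=k,interpolation=cv2.INTER_CUBIC)
    for x in range(-(-x0//step)*step,x0+w,step): cv2.line(t,(int((x-x0+.5)*k),0),(int((x-x0+.5)*k),6),(255,255,255),1); cv2.putText(t,str(x),(int((x-x0+.5)*k)-8,16),0,.33,(255,255,255),1)
    for y in range(-(-y0//step)*step,y0+h,step): cv2.line(t,(0,int((y-y0+.5)*k)),(6,int((y-y0+.5)*k)),(255,255,255),1); cv2.putText(t,str(y),(8,int((y-y0+.5)*k)+4),0,.33,(255,255,255),1)
    return t
E
python3 - <<'E'
from h import *
s=cv2.imread("pics/scene0.png"); t=cv2.imread("pics/top0.png")
a=np.vstack([tile(t,85,180,160,90,5,10)[:280],tile(s,270,175,160,62,5,10)]) if 0 else None
A=tile(t,88,188,100,75,4); B=tile(t,180,188,100,75,4) 
A=tile(t,88,183,150,84,5); 
print(A.shape)
r1=tile(t,85,182,160,85,5)[:, :800]   # 800x425
C=tile(s,125,140,40,40,4); 
r2=np.hstack([tile(t,360,192,52,43,4),tile(s,120,138,48,43,4),tile(s,280,182,50,43,4),tile(s,350,180,50,43,4)])
print(r1.shape,r2.shape)
cv2.imwrite("pics/c1.png",np.vstack([r1,r2]))
E
```

```text
(420, 750, 3)
(425, 800, 3) (172, 800, 3)
```

View pics/c1.png

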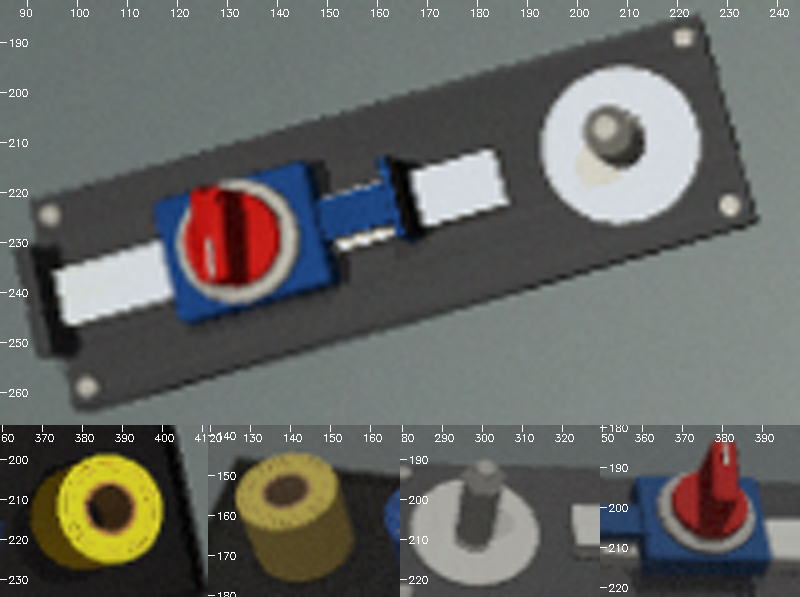

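The crop shows these pixel positions:

| Point | Top view | Scene view |
|---|---|---|
| Yellow top ring centre | (387, 212.5) | (139.1, 154) |
| Spindle tip | (206, 206.7) | (301, 192) |
| Platter centre | (208.6, 210.5) | (298.4, 208.4) |
| Knob bar top | (126, 228.7) | (380.5, ~186) |

Run:
```python
from h import *
pts=dict(yel=((387,212.5),(139.1,154)),tip=((206,206.7),(301,192)),plat=((208.6,210.5),(298.4,208.4)),knob=((126,228.7),(380.5,186)))
for k,(a,b) in pts.items():
    print(k,*tri([ray("top",a),ray("scene",b)]))
# single views at text heights for check
for k,z in [("yel",.054),("tip",.077),("plat",.017),("knob",.0905)]:
    print(k,atz(ray("top",pts[k][0]),z)[:2],atz(ray("scene",pts[k][1]),z)[:2])
# plate: screws in top view at z=.012
c=[((225-0)/1,0)]
scr=[(50/5+84.5,215/5+181.5),(683/5+84.5,37/5+181.5),(730/5+84.5,205/5+181.5),(86/5+84.5,387/5+181.5)]
P=np.array([atz(ray("top",p),.012) for p in scr]); print(P[:,:2])
d=(P[0]-P[1]+P[3]-P[2]); print("rail dir",d/np.linalg.norm(d), np.arctan2(d[1],d[0]), np.linalg.norm(P[0]-P[1]),np.linalg.norm(P[1]-P[2]))
T=pose(); print(T)
```

```text
yel [ 0.4727 -0.3312  0.0527] [np.float64(0.0010606638138694296), np.float64(0.0010606638138695216)]
tip [0.481 0.064 0.077] [np.float64(0.00026116999703634417), np.float64(0.0002611699970363111)]
plat [0.4807 0.0651 0.0139] [np.float64(0.000123842757627825), np.float64(0.00012384275762784274)]
knob [0.432  0.2224 0.1014] [np.float64(0.0005055454441510973), np.float64(0.0005055454441511587)]
yel [ 0.4721 -0.3296] [ 0.4737 -0.3315]
tip [0.4811 0.0637] [0.481  0.0643]
plat [0.4803 0.0649] [0.4828 0.0652]
knob [0.4327 0.2265] [0.4229 0.2239]
[[0.4471 0.3264]
 [0.5308 0.0379]
 [0.4538 0.0154]
 [0.3698 0.3048]]
rail dir [-0.2787  0.9604  0.    ] 1.853252560298489 0.3003231502245248 0.08017442268021736
[[ 0.9276  0.3735 -0.0004  0.252 ]
 [ 0.3735 -0.9276  0.0019 -0.6256]
 [ 0.0003 -0.0019 -1.      0.2302]
 [ 0.      0.      0.      1.    ]]
```

```bash
cat >> h.py <<'E'
def goto(x,y,z,psi,T=None):
    "shift in tool axes and yaw to a tool-down pose with tool y at world angle psi"
    T=pose() if T is None else T
    d=T[:3,:3].T@(np.array([x,y,z])-T[:3,3]); yaw=-(psi-np.arctan2(T[1,1],T[0,1])); yaw=(yaw+np.pi)%(2*np.pi)-np.pi
    print("shift",d.round(4),"yaw",round(yaw,4))
E
python3 - <<'E'
from h import *
# tray edge direction in top view (far edge, z=.014)
e=[atz(ray("top",p),.014) for p in [(266,205),(403,184)]]; d=e[1]-e[0]; print(d, np.arctan2(d[1],d[0])+np.pi/2)
goto(.4725,-.331,.17,.15)
E
```

```text
[ 0.0502 -0.322   0.    ] 0.15472094721157093
shift [ 0.3145 -0.1908  0.0607] yaw -1.338
```

>>> {"fn": "move_arm", "kwargs": {"plan": [{"x": 0.035, "y": -0.021, "z": 0.007, "yaw": -0.148}, {"x": 0.07, "y": -0.042, "z": 0.014, "yaw": -0.296}, {"x": 0.105, "y": -0.064, "z": 0.02, "yaw": -0.444}, {"x": 0.14, "y": -0.085, "z": 0.027, "yaw": -0.592}, {"x": 0.175, "y": -0.106, "z": 0.034, "yaw": -0.74}]}}

```text
validation failed for argument at $.pl...
```

Run:
```python
from h import *
s=ctrl.get_state(); print(s["qpos"],s["eef_pos"],s["time"])
goto(.4725,-.331,.17,.15)
```

```text
[-1.338   0.287   1.5779  0.      1.2786 -0.15  ] [ 0.252  -0.6256  0.2302] 0.15
shift [ 0.3145 -0.1908  0.0607] yaw -1.338
```

>>> {"fn": "move_arm", "kwargs": {"plan": [{"x": 0.035, "y": -0.021, "z": 0.007, "yaw": -0.148, "fingers": 0}, {"x": 0.07, "y": -0.042, "z": 0.014, "yaw": -0.296, "fingers": 0}, {"x": 0.105, "y": -0.064, "z": 0.02, "yaw": -0.444, "fingers": 0}, {"x": 0.14, "y": -0.085, "z": 0.027, "yaw": -0.592, "fingers": 0}, {"x": 0.175, "y": -0.106, "z": 0.034, "yaw": -0.74, "fingers": 0}]}}

```text
time: 0.65
eef_pos: [0.3755, -0.4608, 0.1967]
tcp_rot: [0.845, 0.535, 0.0, -0.0]
contact_force: [0.6, 0.2, -0.1]
opening: 0.997
finger_force: 0.0
```

Run:
```python
from h import *
s=ctrl.get_state(); print(s["qpos"],s["eef_pos"],s["time"])
goto(.4725,-.331,.17,.15)
```

```text
[-1.0577  0.1416  1.8118  0.0001  1.1887 -0.6155] [ 0.3755 -0.4608  0.1967] 0.65
shift [0.1588 0.0321 0.0268] yaw -0.5922
```

>>> {"fn": "move_arm", "kwargs": {"plan": [{"x": 0.04, "y": 0.008, "z": 0.007, "yaw": -0.148, "fingers": 0}, {"x": 0.08, "y": 0.016, "z": 0.014, "yaw": -0.296, "fingers": 0}, {"x": 0.12, "y": 0.024, "z": 0.02, "yaw": -0.444, "fingers": 0}, {"x": 0.159, "y": 0.032, "z": 0.027, "yaw": -0.592, "fingers": 0}, {"x": 0.159, "y": 0.032, "z": 0.027, "yaw": -0.592, "fingers": 0}]}}

```text
time: 1.15
eef_pos: [0.474, -0.3286, 0.1686]
tcp_rot: [0.652, 0.758, 0.001, -0.002]
contact_force: [0.0, -0.0, 0.1]
opening: 1.001
finger_force: 0.0
```

Run:
```python
from h import *
T=pose(); im=ctrl.read_camera("wrist")[:,:,::-1]; cv2.imwrite("pics/w1.png",im)
np.save("T1.npy",T); print(T[:3,3]); goto(.4725,-.331,.17,.15)
print(proj("wrist",[[.4725,-.331,.054],[.4725,-.331,.004]],T))
```

```text
[ 0.474  -0.3286  0.1686]
shift [-0.0002 -0.0007 -0.0007] yaw -0.0027
[[250.1594 190.6738]
 [250.4077 176.0729]]
```

View pics/w1.png

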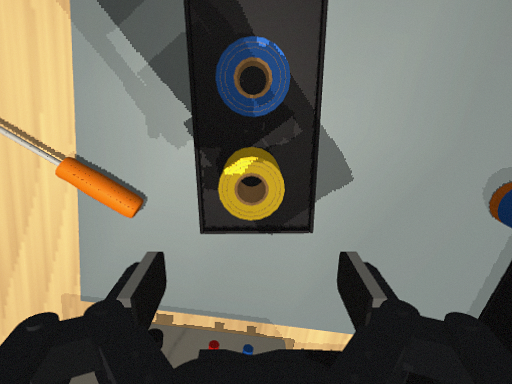

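The wrist view shows the yellow top ring centred at about (251.5,189), against a predicted (250,190.7). That agrees within 1.5 mm. The tray edges run parallel to the fingers' approach and blue stands clear at (253,77). Next I descend and grip.

>>> {"fn": "move_arm", "kwargs": {"plan": [{"x": 0.001, "y": 0, "z": 0.04, "yaw": 0, "fingers": 0}, {"x": 0.001, "y": 0, "z": 0.08, "yaw": 0, "fingers": 0}, {"x": 0.001, "y": 0, "z": 0.12, "yaw": 0, "fingers": 0}, {"x": 0.001, "y": 0, "z": 0.145, "yaw": 0, "fingers": 0}, {"x": 0.001, "y": 0, "z": 0.157, "yaw": 0, "fingers": 0}], "force": 30}}

```text
time: 1.7
eef_pos: [0.4703, -0.3317, 0.0103]
tcp_rot: [0.655, 0.755, 0.0, -0.003]
contact_force: [0.1, 0.6, -0.8]
opening: 1.004
finger_force: 0.0
```

>>> {"fn": "move_arm", "kwargs": {"plan": [{"x": 0, "y": 0, "z": 0, "yaw": 0, "fingers": 0.2}, {"x": 0, "y": 0, "z": 0, "yaw": 0, "fingers": 0.5}, {"x": 0, "y": 0, "z": 0, "yaw": 0, "fingers": 0.5}, {"x": 0, "y": 0, "z": 0, "yaw": 0, "fingers": 0.5}, {"x": 0, "y": 0, "z": 0, "yaw": 0, "fingers": 0.5}], "force": 30}}

```text
time: 2.2
eef_pos: [0.4731, -0.3327, 0.0147]
tcp_rot: [0.654, 0.756, -0.0, 0.001]
contact_force: [-0.6, -1.1, 1.8]
opening: 0.694
finger_force: 33.4
```

>>> {"fn": "move_arm", "kwargs": {"plan": [{"x": 0, "y": 0, "z": -0.02, "yaw": 0, "fingers": 0.5}, {"x": 0, "y": 0, "z": -0.055, "yaw": 0, "fingers": 0.5}, {"x": 0, "y": 0, "z": -0.09, "yaw": 0, "fingers": 0.5}, {"x": 0, "y": 0, "z": -0.125, "yaw": 0, "fingers": 0.5}, {"x": 0, "y": 0, "z": -0.125, "yaw": 0, "fingers": 0.5}]}}

```text
time: 2.7
eef_pos: [0.4754, -0.3347, 0.1453]
tcp_rot: [0.654, 0.756, -0.0, 0.006]
contact_force: [0.8, -0.7, -0.5]
opening: 0.702
finger_force: 33.2
```

Run:
```python
from h import *
s=ctrl.get_state(); print(s["opening"],s["finger_force"]); T=pose(s); im=ctrl.read_camera("wrist")[:,:,::-1]; cv2.imwrite("pics/w2.png",im); np.save("T2.npy",T)
print(T[:3,3]); cv2.imwrite("pics/w2c.png",tile(im,130,160,260,190,3,20))
goto(.481,.0645,.14,.282)
```

```text
0.7022584650929551 33.19720754167065
[ 0.4754 -0.3347  0.1453]
shift [0.3928 0.064  0.0001] yaw -0.1378
```

View pics/w2c.png

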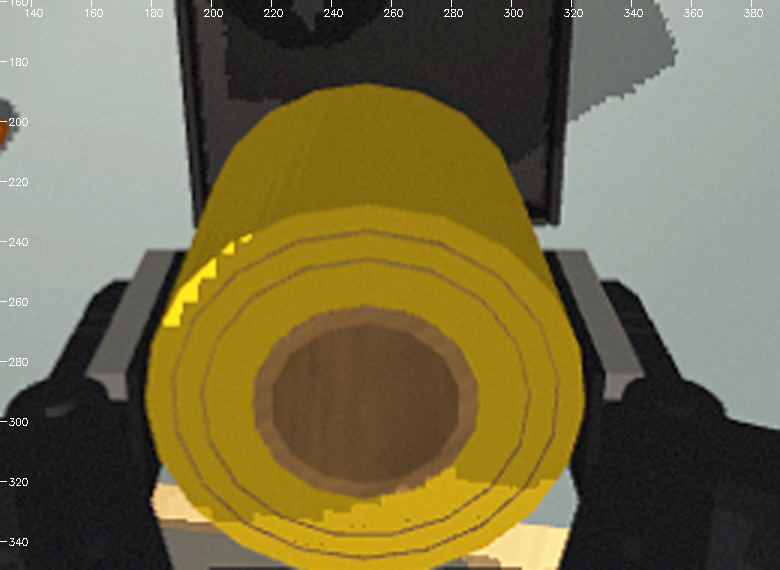

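The roll is held. The ring spans x 178.2–323.8 and y 227.8–349.8, and the core spans y 261.5–325.2. I'll fit the roll's place in the tool frame.

Run:
```python
from h import *
from scipy.optimize import least_squares
a=np.linspace(0,2*np.pi,200); ci=np.c_[np.cos(a),np.sin(a),0*a]; I=np.eye(4)
def f(v):
    P=proj("wrist",v[:3]+.03*ci,I); Q=proj("wrist",v[:3]+v[3]*ci,I)
    return np.array([P[:,0].min()-178.2,P[:,0].max()-323.8,P[:,1].min()-227.8,P[:,1].max()-349.8,Q[:,0].min()-213.8,Q[:,0].max()-288.8,Q[:,1].min()-261.5,Q[:,1].max()-325.2])
r=least_squares(f,[0,0,-.04,.015]); print(r.x,r.fun)
c=r.x[:2]; psi=.282; ex=np.array([-np.sin(psi),np.cos(psi)]); ey=np.array([np.cos(psi),np.sin(psi)])
t=np.array([.481,.0643])-ex*c[0]-ey*c[1]; print("TCP target",t); np.save("c.npy",r.x)
goto(*t,.145,psi)
```

```text
[ 0.0025 -0.0006 -0.0377  0.0156] [ 0.385  -0.0817  0.2748  1.0118 -0.222  -0.0832 -0.4956 -0.7545]
TCP target [0.4823 0.0621]
shift [ 0.3902  0.065  -0.0049] yaw -0.1378
```

>>> {"fn": "move_arm", "kwargs": {"plan": [{"x": 0.02, "y": 0.003, "z": 0, "yaw": -0.01, "fingers": 0.5}, {"x": 0.06, "y": 0.01, "z": 0, "yaw": -0.02, "fingers": 0.5}, {"x": 0.105, "y": 0.018, "z": -0.001, "yaw": -0.035, "fingers": 0.5}, {"x": 0.15, "y": 0.025, "z": -0.002, "yaw": -0.05, "fingers": 0.5}, {"x": 0.195, "y": 0.032, "z": -0.002, "yaw": -0.07, "fingers": 0.5}]}}

```text
time: 3.25
eef_pos: [0.4741, -0.1311, 0.138]
tcp_rot: [0.627, 0.779, -0.0, -0.002]
contact_force: [-0.2, -0.3, -1.9]
opening: 0.698
finger_force: 33.2
```

Run:
```python
from h import *
goto(.4823,.0621,.145,.282)
```

```text
shift [ 0.187   0.0491 -0.0065] yaw -0.0673
```

>>> {"fn": "move_arm", "kwargs": {"plan": [{"x": 0.045, "y": 0.012, "z": -0.002, "yaw": -0.015, "fingers": 0.5}, {"x": 0.09, "y": 0.024, "z": -0.004, "yaw": -0.03, "fingers": 0.5}, {"x": 0.13, "y": 0.035, "z": -0.005, "yaw": -0.045, "fingers": 0.5}, {"x": 0.165, "y": 0.043, "z": -0.006, "yaw": -0.06, "fingers": 0.5}, {"x": 0.187, "y": 0.049, "z": -0.006, "yaw": -0.067, "fingers": 0.5}]}}

```text
time: 3.75
eef_pos: [0.4816, 0.0621, 0.144]
tcp_rot: [0.6, 0.8, -0.001, -0.002]
contact_force: [-0.7, -0.2, -1.3]
opening: 0.698
finger_force: 33.1
```

>>> {"fn": "move_arm", "kwargs": {"plan": [{"x": 0, "y": 0, "z": 0, "yaw": 0, "fingers": 0.5}, {"x": 0, "y": 0, "z": 0, "yaw": 0, "fingers": 0.5}, {"x": 0, "y": 0, "z": 0, "yaw": 0, "fingers": 0.5}]}}

```text
time: 4.05
eef_pos: [0.4834, 0.0583, 0.1452]
tcp_rot: [0.601, 0.799, -0.001, -0.001]
contact_force: [0.7, -0.2, -1.4]
opening: 0.698
finger_force: 33.1
```

Run:
```python
from h import *
s=ctrl.get_state(); T=pose(s); goto(.4823,.0621,.145,.282,T); print(T[:3,3],s["contact_force"])
ims=[]
for n in ["scene","top"]:
    im=ctrl.read_camera(n)[:,:,::-1].copy(); ims.append(im)
t=np.array([.481,.0643,.077]); c=np.load("c.npy"); m=(T@[c[0],c[1],c[2],1])[:3]
print("tip",proj("scene",t),proj("top",t),"rolltop",m,proj("scene",m),proj("top",m))
w=ctrl.read_camera("wrist")[:,:,::-1]; cv2.imwrite("pics/w3.png",w)
cv2.imwrite("pics/c2.png",np.hstack([tile(ims[0],260,140,80,90,5),tile(ims[1],165,170,80,90,5)]))
```

```text
shift [ 0.0039 -0.      0.0002] yaw -0.0015
[0.4834 0.0583 0.1452] [ 0.6583 -0.237  -1.4199]
tip [[301.0167 192.017 ]] [[205.7336 206.7316]] rolltop [0.4822 0.0606 0.183 ] [[304.7848 159.206 ]] [[200.9765 198.5537]]
```

View pics/c2.png

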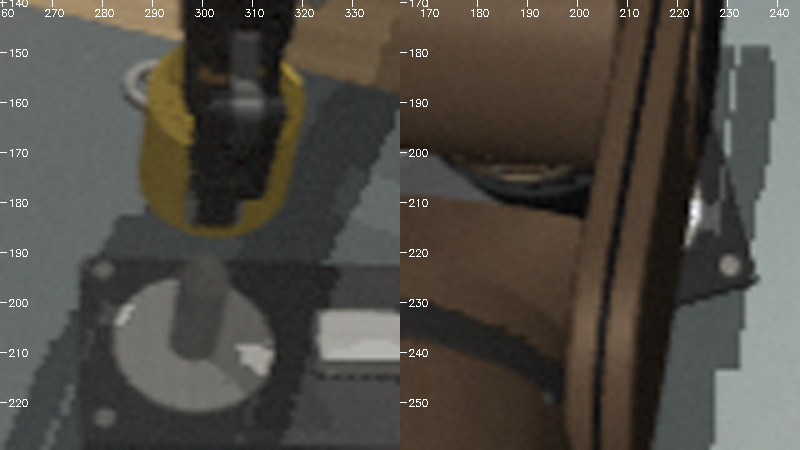

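The roll in the scene view spans x 287–321 and is centred at about 304, as predicted. It hangs above the spindle tip at (301,192). The tool sits 4 mm short along tool x, so I'll correct that and go down to just above the tip.

>>> {"fn": "move_arm", "kwargs": {"plan": [{"x": 0.004, "y": 0, "z": 0.01, "yaw": 0, "fingers": 0.5}, {"x": 0.004, "y": 0, "z": 0.03, "yaw": 0, "fingers": 0.5}, {"x": 0.004, "y": 0, "z": 0.045, "yaw": 0, "fingers": 0.5}, {"x": 0.004, "y": 0, "z": 0.045, "yaw": 0, "fingers": 0.5}, {"x": 0.004, "y": 0, "z": 0.045, "yaw": 0, "fingers": 0.5}]}}

```text
time: 4.7
eef_pos: [0.4829, 0.0624, 0.1009]
tcp_rot: [0.601, 0.799, -0.0, -0.0]
contact_force: [-0.3, 0.2, -0.0]
opening: 0.697
finger_force: 33.1
```

>>> {"fn": "move_arm", "kwargs": {"plan": [{"x": 0, "y": 0, "z": 0, "yaw": 0, "fingers": 0.5}, {"x": 0, "y": 0, "z": 0, "yaw": 0, "fingers": 0.5}]}}

```text
time: 4.9
eef_pos: [0.484, 0.0625, 0.1023]
tcp_rot: [0.601, 0.799, 0.001, 0.001]
contact_force: [-0.4, 0.2, -1.0]
opening: 0.697
finger_force: 33.1
```

Run:
```python
from h import *
s=ctrl.get_state(); T=pose(s); goto(.4823,.0621,.0975,.282,T); print(T[:3,3],s["contact_force"],T[:3,2])
t=np.array([.481,.0643,.077]); c=np.load("c.npy"); print((T@[c[0],c[1],c[2]+.05,1])[:3])
w=ctrl.read_camera("wrist")[:,:,::-1]; sc=ctrl.read_camera("scene")[:,:,::-1].copy()
cv2.imwrite("pics/c3.png",np.hstack([tile(w,150,200,200,180,2,20),tile(sc,265,150,66,60,6)]))
print(proj("scene",[[.481,.0643,.077],(T@[c[0],c[1],c[2]+.05,1])[:3]]), proj("wrist",t,T))
```

```text
shift [ 0.0001 -0.0017  0.0048] yaw -0.0012
[0.484  0.0625 0.1023] [-0.3577  0.1946 -0.9888] [ 0.002  -0.0002 -1.    ]
[0.4827 0.0647 0.0901]
[[301.0167 192.017 ]
 [301.6639 189.0227]] [[248.3881 228.234 ]]
```

View pics/c3.png

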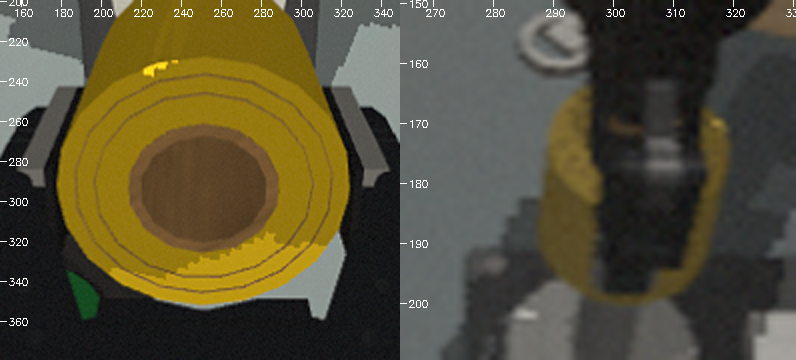

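In the wrist view the roll sits unchanged in the grip, its bore centred at about (251,293). In the scene view the spindle lies directly below it, near x = 301. I'll lower it over the tip slowly and watch the force.

>>> {"fn": "move_arm", "kwargs": {"plan": [{"x": 0, "y": -0.0015, "z": 0.003, "yaw": 0, "fingers": 0.5}, {"x": 0, "y": -0.0015, "z": 0.01, "yaw": 0, "fingers": 0.5}, {"x": 0, "y": -0.0015, "z": 0.017, "yaw": 0, "fingers": 0.5}, {"x": 0, "y": -0.0015, "z": 0.024, "yaw": 0, "fingers": 0.5}, {"x": 0, "y": -0.0015, "z": 0.024, "yaw": 0, "fingers": 0.5}]}}

```text
time: 5.5
eef_pos: [0.4805, 0.0622, 0.0756]
tcp_rot: [0.601, 0.799, -0.001, -0.001]
contact_force: [-0.8, -0.4, -1.3]
opening: 0.701
finger_force: 33.1
```

Run:
```python
from h import *
s=ctrl.get_state(); T=pose(s); print(T[:3,3],s["contact_force"],s["wrist_torque"])
c=np.load("c.npy"); print((T@[c[0],c[1],c[2]+.05,1])[:3])
```

```text
[0.4805 0.0622 0.0756] [-0.7837 -0.3622 -1.3428] [-0.054  -0.0132  0.0025]
[0.4792 0.0645 0.0633]
```

>>> {"fn": "move_arm", "kwargs": {"plan": [{"x": 0, "y": 0.001, "z": 0.008, "yaw": 0, "fingers": 0.5}, {"x": 0, "y": 0.001, "z": 0.016, "yaw": 0, "fingers": 0.5}, {"x": 0, "y": 0.001, "z": 0.024, "yaw": 0, "fingers": 0.5}, {"x": 0, "y": 0.001, "z": 0.03, "yaw": 0, "fingers": 0.5}, {"x": 0, "y": 0.001, "z": 0.03, "yaw": 0, "fingers": 0.5}]}}

```text
time: 6.0
eef_pos: [0.4818, 0.0625, 0.046]
tcp_rot: [0.601, 0.799, -0.001, -0.001]
contact_force: [-0.2, -0.0, -0.7]
opening: 0.699
finger_force: 33.1
```

>>> {"fn": "move_arm", "kwargs": {"plan": [{"x": 0, "y": 0, "z": 0.003, "yaw": 0, "fingers": 0.5}, {"x": 0, "y": 0, "z": 0.006, "yaw": 0, "fingers": 0.5}, {"x": 0, "y": 0, "z": 0.009, "yaw": 0, "fingers": 0.5}, {"x": 0, "y": 0, "z": 0.011, "yaw": 0, "fingers": 0.5}, {"x": 0, "y": 0, "z": 0.011, "yaw": 0, "fingers": 0.5}]}}

```text
time: 6.5
eef_pos: [0.4825, 0.0625, 0.036]
tcp_rot: [0.601, 0.799, -0.0, -0.0]
contact_force: [-0.5, 0.4, -1.0]
opening: 0.698
finger_force: 33.1
```

Free so far. Seating is expected at a TCP z of 0.028–0.029.

>>> {"fn": "move_arm", "kwargs": {"plan": [{"x": 0, "y": 0, "z": 0.002, "yaw": 0, "fingers": 0.5}, {"x": 0, "y": 0, "z": 0.004, "yaw": 0, "fingers": 0.5}, {"x": 0, "y": 0, "z": 0.006, "yaw": 0, "fingers": 0.5}, {"x": 0, "y": 0, "z": 0.007, "yaw": 0, "fingers": 0.5}, {"x": 0, "y": 0, "z": 0.007, "yaw": 0, "fingers": 0.5}]}}

```text
time: 7.0
eef_pos: [0.4825, 0.0624, 0.0291]
tcp_rot: [0.601, 0.799, -0.0, -0.0]
contact_force: [-0.5, 0.7, -0.6]
opening: 0.695
finger_force: 33.1
```

>>> {"fn": "move_arm", "kwargs": {"plan": [{"x": 0, "y": 0, "z": 0.001, "yaw": 0, "fingers": 0.5}, {"x": 0, "y": 0, "z": 0.001, "yaw": 0, "fingers": 0.5}]}}

```text
time: 7.2
eef_pos: [0.4827, 0.0625, 0.0283]
tcp_rot: [0.601, 0.799, -0.0, -0.0]
contact_force: [-0.7, -1.1, -0.6]
opening: 0.698
finger_force: 33.1
```

>>> {"fn": "move_arm", "kwargs": {"plan": [{"x": 0, "y": 0, "z": 0.001, "yaw": 0, "fingers": 0.5}, {"x": 0, "y": 0, "z": 0.001, "yaw": 0, "fingers": 0.5}, {"x": 0, "y": 0, "z": 0.001, "yaw": 0, "fingers": 0.5}]}}

```text
time: 7.5
eef_pos: [0.483, 0.0624, 0.0277]
tcp_rot: [0.601, 0.799, 0.0, 0.0]
contact_force: [-1.3, 1.2, 3.0]
opening: 0.692
finger_force: 33.4
```

>>> {"fn": "move_arm", "kwargs": {"plan": [{"x": 0, "y": 0, "z": 0.001, "yaw": 0, "fingers": 0.5}, {"x": 0, "y": 0, "z": 0.001, "yaw": 0, "fingers": 0.5}, {"x": 0, "y": 0, "z": 0.001, "yaw": 0, "fingers": 0.5}]}}

```text
time: 7.8
eef_pos: [0.483, 0.0624, 0.0277]
tcp_rot: [0.601, 0.799, -0.0, -0.0]
contact_force: [-4.7, 0.7, 10.4]
opening: 0.697
finger_force: 34.2
```

The roll is seated: z stopped at 0.0277 and the force rose to 10 N. Release, then lift straight up.

>>> {"fn": "move_arm", "kwargs": {"plan": [{"x": 0, "y": 0, "z": -0.001, "yaw": 0, "fingers": 0.28}, {"x": 0, "y": 0, "z": -0.001, "yaw": 0, "fingers": 0.2}, {"x": 0, "y": 0, "z": -0.001, "yaw": 0, "fingers": 0}, {"x": 0, "y": 0, "z": -0.001, "yaw": 0, "fingers": 0}, {"x": 0, "y": 0, "z": -0.001, "yaw": 0, "fingers": 0}]}}

```text
time: 8.3
eef_pos: [0.4826, 0.0624, 0.0271]
tcp_rot: [0.601, 0.799, -0.0, -0.0]
contact_force: [0.3, -0.5, -0.2]
opening: 1.001
finger_force: 0.0
```

>>> {"fn": "move_arm", "kwargs": {"plan": [{"x": 0, "y": 0, "z": -0.02, "yaw": 0, "fingers": 0}, {"x": 0, "y": 0, "z": -0.05, "yaw": 0, "fingers": 0}, {"x": 0, "y": 0, "z": -0.09, "yaw": 0, "fingers": 0}, {"x": 0, "y": 0, "z": -0.13, "yaw": 0, "fingers": 0}, {"x": 0, "y": 0, "z": -0.15, "yaw": 0, "fingers": 0}]}}

```text
time: 8.8
eef_pos: [0.4845, 0.0623, 0.1814]
tcp_rot: [0.601, 0.799, 0.002, 0.003]
contact_force: [0.1, -0.1, 0.4]
opening: 1.002
finger_force: 0.0
```

Run:
```python
from h import *
s=ctrl.get_state(); print(s["eef_pos"],s["opening"],s["qpos"])
# hover over the knob, tool y along the rail (psi=1.853)
goto(.432,.2265,.19,1.75)
```

```text
[0.4845 0.0623 0.1814] 1.0016732397174657 [-0.0801 -0.0872  2.0755  0.      1.1472 -0.3612]
shift [ 0.1723 -0.0048 -0.009 ] yaw -1.4689
```

>>> {"fn": "move_arm", "kwargs": {"plan": [{"x": 0.017, "y": 0, "z": -0.002, "yaw": -0.147, "fingers": 0}, {"x": 0.035, "y": 0, "z": -0.004, "yaw": -0.294, "fingers": 0}, {"x": 0.052, "y": -0.001, "z": -0.006, "yaw": -0.441, "fingers": 0}, {"x": 0.07, "y": -0.002, "z": -0.008, "yaw": -0.588, "fingers": 0}, {"x": 0.087, "y": -0.002, "z": -0.009, "yaw": -0.735, "fingers": 0}]}}

```text
time: 9.3
eef_pos: [0.4563, 0.1461, 0.1863]
tcp_rot: [0.271, 0.963, 0.0, 0.0]
contact_force: [-0.0, 1.1, 0.8]
opening: 0.999
finger_force: 0.0
```

Run:
```python
from h import *
goto(.432,.2265,.19,1.75)
```

```text
shift [ 0.0627  0.0559 -0.0037] yaw -0.728
```

>>> {"fn": "move_arm", "kwargs": {"plan": [{"x": 0.013, "y": 0.011, "z": -0.001, "yaw": -0.147, "fingers": 0}, {"x": 0.025, "y": 0.022, "z": -0.002, "yaw": -0.294, "fingers": 0}, {"x": 0.038, "y": 0.034, "z": -0.003, "yaw": -0.441, "fingers": 0}, {"x": 0.05, "y": 0.045, "z": -0.004, "yaw": -0.588, "fingers": 0}, {"x": 0.062, "y": 0.055, "z": -0.004, "yaw": -0.728, "fingers": 0}]}}

```text
time: 9.8
eef_pos: [0.4327, 0.2255, 0.1903]
tcp_rot: [-0.089, 0.996, 0.0, 0.0]
contact_force: [-0.3, 0.8, 1.4]
opening: 1.001
finger_force: 0.0
```

>>> {"fn": "move_arm", "kwargs": {"plan": [{"x": 0, "y": 0, "z": 0, "yaw": 0, "fingers": 0}, {"x": 0, "y": 0, "z": 0, "yaw": 0, "fingers": 0}, {"x": 0, "y": 0, "z": 0, "yaw": 0, "fingers": 0}]}}

```text
time: 10.1
eef_pos: [0.4331, 0.2243, 0.1902]
tcp_rot: [-0.085, 0.996, -0.0, -0.0]
contact_force: [-0.7, 0.7, -0.4]
opening: 0.999
finger_force: 0.0
```

Run:
```python
from h import *
s=ctrl.get_state(); T=pose(s); w=ctrl.read_camera("wrist")[:,:,::-1].copy(); np.save("T4.npy",T)
cv2.imwrite("pics/w4.png",w); sc=ctrl.read_camera("scene")[:,:,::-1].copy()
goto(.432,.2265,.19,1.75,T); print(T[:3,3])
k=np.array([.4327,.2265,.0905]); print(proj("wrist",[k,[.481,.0643,.077],[.481,.0643,.067]],T))
w=cv2.resize(w,None,fx=1.2,fy=1.2) if 0 else w
a=tile(w,0,60,512,324,1,40); b=tile(sc,270,160,160,75,3.2 if 0 else 3)
o=np.zeros((600,640,3),np.uint8); o[:324,:512]=a; o[330:330+b.shape[0],:b.shape[1]]=b
cv2.imwrite("pics/c4.png",o)
```

```text
shift [0.0007 0.0023 0.0002] yaw -0.0085
[0.4331 0.2243 0.1902]
[[254.1942 194.0013]
 [ 69.4554 210.2848]
 [ 75.5853 206.304 ]]
```

View pics/c4.png

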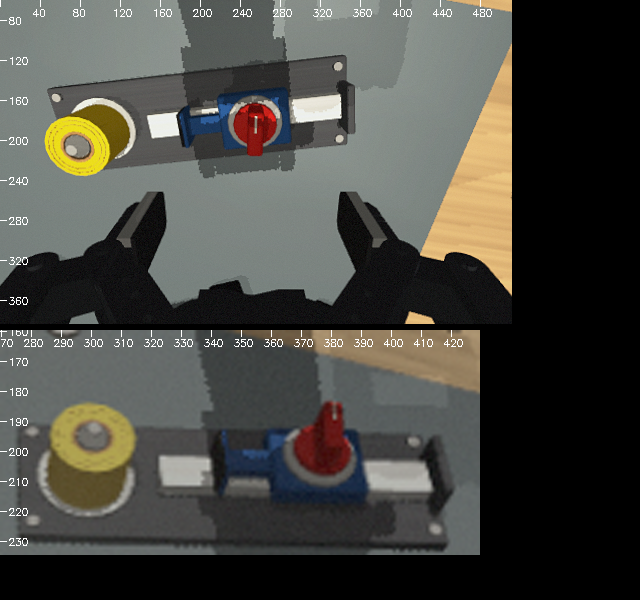

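The wrist and scene views show the roll seated on the platter with the spindle in its bore. The knob bar is upright in the wrist view at x≈255, rows 168–216, so it is aligned with the tool's x and the knob angle is about 0.1. I go down over the knob.

>>> {"fn": "move_arm", "kwargs": {"plan": [{"x": 0, "y": 0.002, "z": 0.03, "yaw": 0, "fingers": 0}, {"x": 0, "y": 0.002, "z": 0.065, "yaw": 0, "fingers": 0}, {"x": 0, "y": 0.002, "z": 0.1, "yaw": 0, "fingers": 0}, {"x": 0, "y": 0.002, "z": 0.124, "yaw": 0, "fingers": 0}, {"x": 0, "y": 0.002, "z": 0.124, "yaw": 0, "fingers": 0}]}}

```text
time: 10.7
eef_pos: [0.4297, 0.2254, 0.0626]
tcp_rot: [-0.086, 0.996, -0.001, -0.004]
contact_force: [-1.0, -0.2, 1.2]
opening: 1.001
finger_force: 0.0
```

>>> {"fn": "move_arm", "kwargs": {"plan": [{"x": 0, "y": 0, "z": 0, "yaw": 0, "fingers": 0}, {"x": 0, "y": 0, "z": 0, "yaw": 0, "fingers": 0}]}}

```text
time: 10.9
eef_pos: [0.4342, 0.2271, 0.0682]
tcp_rot: [-0.086, 0.996, 0.0, 0.002]
contact_force: [-0.5, 0.4, 0.3]
opening: 1.0
finger_force: 0.0
```

Run:
```python
from h import *
s=ctrl.get_state(); T=pose(s); w=ctrl.read_camera("wrist")[:,:,::-1].copy()
goto(.4333,.2267,.066,1.74,T); print(T[:3,3],s["contact_force"],s["qpos"])
cv2.imwrite("pics/c5.png",tile(w,130,130,260,190,3,20)); print(proj("wrist",[[.4333,.2267,.0905],[.4333,.2267,.0605]],T))
```

```text
shift [ 0.001  -0.0002  0.0022] yaw 0.0034
[0.4342 0.2271 0.0682] [-0.5221  0.3505  0.3395] [ 0.2744  0.0825  2.1415 -0.      0.9141 -1.4689]
[[251.48   276.7892]
 [251.4012 245.3297]]
```

View pics/c5.png

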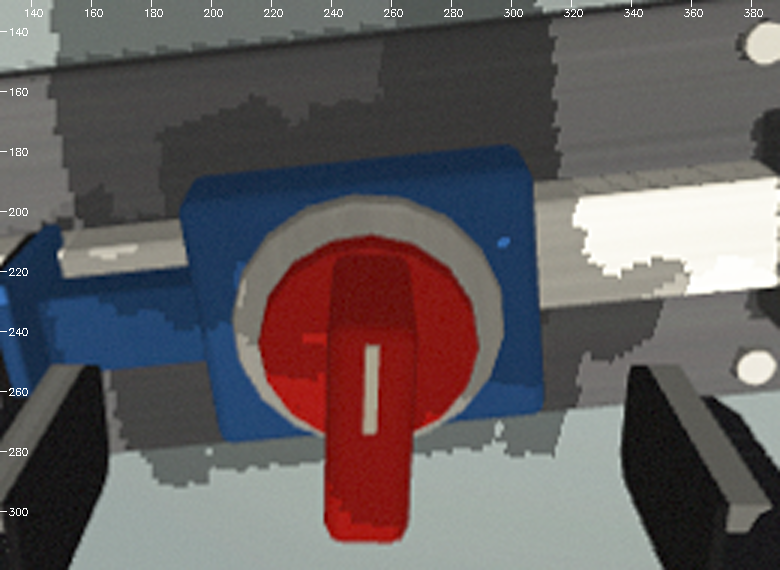

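The bar top spans x 238.5–267 and y 239–310, centred at about (252.5,274.5), tilted +0.03 rad in tool yaw. I make a small trim and grip.

>>> {"fn": "move_arm", "kwargs": {"plan": [{"x": 0.002, "y": 0, "z": 0.002, "yaw": 0.03, "fingers": 0}, {"x": 0.002, "y": 0, "z": 0.002, "yaw": 0.03, "fingers": 0.5}, {"x": 0.002, "y": 0, "z": 0.002, "yaw": 0.03, "fingers": 0.95}, {"x": 0.002, "y": 0, "z": 0.002, "yaw": 0.03, "fingers": 0.95}, {"x": 0.002, "y": 0, "z": 0.002, "yaw": 0.03, "fingers": 0.95}], "force": 70}}

```text
time: 11.45
eef_pos: [0.4309, 0.2266, 0.0647]
tcp_rot: [-0.072, 0.997, 0.0, 0.0]
contact_force: [-0.2, -0.8, 0.1]
opening: 0.33
finger_force: 0.0
```

>>> {"fn": "move_arm", "kwargs": {"plan": [{"x": 0, "y": 0, "z": 0, "yaw": 0, "fingers": 0.95}, {"x": 0, "y": 0, "z": 0, "yaw": 0, "fingers": 0.95}, {"x": 0, "y": 0, "z": 0, "yaw": 0, "fingers": 0.95}]}}

```text
time: 11.75
eef_pos: [0.4309, 0.2266, 0.0647]
tcp_rot: [-0.072, 0.997, 0.0, 0.0]
contact_force: [-0.6, 0.2, 2.8]
opening: 0.154
finger_force: 68.5
```

Run:
```python
from h import *
s=ctrl.get_state(); T=pose(s); print(T[:3,3],s["contact_force"],s["opening"],np.arctan2(T[1,1],T[0,1]))
d=np.array([-.2787,.9604]); k=T[:2,3]-[.481,.0643]; L=k@d; print("dist",L,"perp",k@[d[1],-d[0]],"slide",L-.105)
v=np.r_[-d*.01,0]; print("10mm slide in tool",T[:3,:3].T@v)
```

```text
[0.4309 0.2266 0.0647] [-0.6212  0.1753  2.7861] 0.15389524126933893 1.71410494433207
dist 0.16985566458006873 perp -0.0029277283117345246 slide 0.06485566458006874
10mm slide in tool [-0.0014 -0.0099 -0.    ]
```

>>> {"fn": "move_arm", "kwargs": {"plan": [{"x": -0.001, "y": -0.007, "z": 0, "yaw": 0, "fingers": 0.95}, {"x": -0.0028, "y": -0.02, "z": 0, "yaw": 0, "fingers": 0.95}, {"x": -0.0046, "y": -0.033, "z": 0, "yaw": 0, "fingers": 0.95}, {"x": -0.0063, "y": -0.045, "z": 0, "yaw": 0, "fingers": 0.95}, {"x": -0.0077, "y": -0.055, "z": 0, "yaw": 0, "fingers": 0.95}]}}

```text
time: 12.25
eef_pos: [0.4467, 0.1717, 0.0647]
tcp_rot: [-0.071, 0.997, -0.0, 0.0]
contact_force: [-1.9, 2.1, 5.1]
opening: 0.149
finger_force: 69.0
```

>>> {"fn": "move_arm", "kwargs": {"plan": [{"x": 0, "y": 0, "z": 0, "yaw": 0, "fingers": 0.95}, {"x": 0, "y": 0, "z": 0, "yaw": 0, "fingers": 0.95}]}}

```text
time: 12.45
eef_pos: [0.447, 0.1711, 0.0647]
tcp_rot: [-0.071, 0.997, -0.001, 0.0]
contact_force: [-1.3, -1.9, 5.1]
opening: 0.152
finger_force: 69.1
```

```bash
cat > k.py <<'E'
from h import *
s=ctrl.get_state(); T=pose(s); print(T[:3,3],s["contact_force"],s["wrist_torque"],s["opening"],"psi",np.arctan2(T[1,1],T[0,1]))
d=np.array([-.2787,.9604]); k=T[:2,3]-[.481,.0643]; L=k@d; print("dist",L,"perp",k@[d[1],-d[0]],"slide",L-.105,"Frail",s["contact_force"][:2]@d)
print("10mm slide in tool",T[:3,:3].T@np.r_[-d*.01,0])
E
python3 k.py
```

```text
[0.447  0.1711 0.0647] [-1.3264 -1.9176  5.0994] [-0.2402  0.2296 -0.0409] 0.15177241909822248 psi 1.713013037326768
dist 0.11202132568305337 perp -0.0029438740348437208 slide 0.007021325683053373 Frail -1.4719534390560371
10mm slide in tool [-0.0014 -0.0099  0.    ]
```

Seven millimetres are left. I approach in small steps.

>>> {"fn": "move_arm", "kwargs": {"plan": [{"x": -0.0003, "y": -0.002, "z": 0, "yaw": 0, "fingers": 0.95}, {"x": -0.0006, "y": -0.004, "z": 0, "yaw": 0, "fingers": 0.95}, {"x": -0.0008, "y": -0.006, "z": 0, "yaw": 0, "fingers": 0.95}, {"x": -0.001, "y": -0.007, "z": 0, "yaw": 0, "fingers": 0.95}, {"x": -0.001, "y": -0.007, "z": 0, "yaw": 0, "fingers": 0.95}]}}

```text
time: 12.95
eef_pos: [0.4486, 0.1652, 0.0647]
tcp_rot: [-0.071, 0.997, -0.0, 0.0]
contact_force: [-1.0, 1.2, 5.2]
opening: 0.151
finger_force: 69.1
```

```bash
python3 k.py
```

```text
[0.4486 0.1652 0.0647] [-0.9844  1.1853  5.248 ] [0.1259 0.2219 0.0606] 0.15138251297748845 psi 1.7129262846228352
dist 0.10589414680745243 perp -0.002979396033240902 slide 0.0008941468074524367 Frail 1.4127341817276273
10mm slide in tool [-0.0014 -0.0099  0.    ]
```

>>> {"fn": "move_arm", "kwargs": {"plan": [{"x": -0.0001, "y": -0.001, "z": 0, "yaw": 0, "fingers": 0.95}, {"x": -0.0003, "y": -0.002, "z": 0, "yaw": 0, "fingers": 0.95}, {"x": -0.0003, "y": -0.002, "z": 0, "yaw": 0, "fingers": 0.95}, {"x": -0.0003, "y": -0.002, "z": 0, "yaw": 0, "fingers": 0.95}]}}

```text
time: 13.35
eef_pos: [0.4489, 0.1642, 0.0647]
tcp_rot: [-0.071, 0.998, 0.001, -0.0]
contact_force: [-1.4, 4.7, 6.0]
opening: 0.144
finger_force: 69.2
```

>>> {"fn": "move_arm", "kwargs": {"plan": [{"x": -0.0002, "y": -0.001, "z": 0, "yaw": 0, "fingers": 0.95}, {"x": -0.0002, "y": -0.001, "z": 0, "yaw": 0, "fingers": 0.95}, {"x": -0.0002, "y": -0.001, "z": 0, "yaw": 0, "fingers": 0.95}]}}

```text
time: 13.65
eef_pos: [0.4489, 0.1641, 0.0647]
tcp_rot: [-0.07, 0.998, 0.002, -0.0]
contact_force: [-3.7, 9.2, 5.7]
opening: 0.151
finger_force: 69.3
```

```bash
python3 k.py
```

```text
[0.4489 0.1641 0.0647] [-3.7245  9.1937  5.6504] [ 1.2752  0.4879 -0.0395] 0.1507246041305455 psi 1.7114561876747885
dist 0.10482506324417759 perp -0.003008876402975681 slide -0.0001749367558224052 Frail 9.867645636794265
10mm slide in tool [-0.0014 -0.0099 -0.    ]
```

The pad is against the roll: it stalled at 10 N with the guide at about 0.100, as expected. Now I turn the knob clockwise.

>>> {"fn": "move_arm", "kwargs": {"plan": [{"x": 0, "y": 0, "z": 0, "yaw": 0.1, "fingers": 0.95}, {"x": 0, "y": 0.0002, "z": 0, "yaw": 0.2, "fingers": 0.95}, {"x": 0, "y": 0.0003, "z": 0, "yaw": 0.3, "fingers": 0.95}, {"x": -0.0001, "y": 0.0004, "z": 0, "yaw": 0.4, "fingers": 0.95}, {"x": -0.0002, "y": 0.0005, "z": 0, "yaw": 0.5, "fingers": 0.95}]}}

```text
time: 14.15
eef_pos: [0.4491, 0.1659, 0.0647]
tcp_rot: [0.181, 0.983, 0.003, -0.001]
contact_force: [-2.5, 13.0, 5.3]
opening: 0.149
finger_force: 69.1
```

```bash
python3 k.py
```

```text
[0.4491 0.1659 0.0647] [-2.4534 13.0253  5.2665] [2.1351 0.4618 0.1093] 0.14898290009261606 psi 1.2066471154117646
dist 0.10641935461327101 perp -0.00231710867224693 slide 0.001419354613271015 Frail 13.193291072171162
10mm slide in tool [-0.006  -0.008  -0.0001]
```

>>> {"fn": "move_arm", "kwargs": {"plan": [{"x": -0.0001, "y": 0.0004, "z": 0, "yaw": 0.12, "fingers": 0.95}, {"x": -0.0002, "y": 0.0008, "z": 0, "yaw": 0.24, "fingers": 0.95}, {"x": -0.0003, "y": 0.0011, "z": 0, "yaw": 0.36, "fingers": 0.95}, {"x": -0.0003, "y": 0.0014, "z": 0, "yaw": 0.46, "fingers": 0.95}, {"x": -0.0003, "y": 0.0014, "z": 0, "yaw": 0.5, "fingers": 0.95}], "force": 90}}

```text
time: 14.65
eef_pos: [0.4502, 0.1673, 0.0648]
tcp_rot: [0.418, 0.909, 0.003, -0.001]
contact_force: [-0.9, 13.7, 3.9]
opening: 0.144
finger_force: 91.4
```

```bash
python3 k.py
```

```text
[0.4502 0.1673 0.0648] [-0.9321 13.7149  3.9066] [2.1174 0.2397 0.2775] 0.14395594266750425 psi 0.7085817994088119
dist 0.10747427296931139 perp -0.0008574133892339728 slide 0.0024742729693113946 Frail 13.431568983103581
10mm slide in tool [-0.0091 -0.0041 -0.0001]
```

>>> {"fn": "move_arm", "kwargs": {"plan": [{"x": 0, "y": 0.0002, "z": 0, "yaw": 0.08, "fingers": 0.95}, {"x": 0, "y": 0.0004, "z": 0, "yaw": 0.16, "fingers": 0.95}, {"x": 0, "y": 0.0004, "z": 0, "yaw": 0.23, "fingers": 0.95}, {"x": 0, "y": 0.0004, "z": 0, "yaw": 0.28, "fingers": 0.95}, {"x": 0, "y": 0.0004, "z": 0, "yaw": 0.28, "fingers": 0.95}]}}

```text
time: 15.15
eef_pos: [0.4511, 0.1678, 0.0648]
tcp_rot: [0.539, 0.842, 0.004, -0.001]
contact_force: [-0.8, 15.5, 3.6]
opening: 0.144
finger_force: 91.3
```

```bash
python3 k.py
```

```text
[0.4511 0.1678 0.0648] [-0.8103 15.4632  3.6034] [ 2.4295 -0.0262  0.5522] 0.14364194750026565 psi 0.4324274819010071
dist 0.10772033438927309 perp 0.00011473108904220403 slide 0.002720334389273091 Frail 15.076693604657502
10mm slide in tool [-0.0099 -0.0015 -0.0001]
```

>>> {"fn": "move_arm", "kwargs": {"plan": [{"x": 0, "y": 0, "z": 0, "yaw": 0.04, "fingers": 0.95}, {"x": 0, "y": 0, "z": 0, "yaw": 0.06, "fingers": 0.95}, {"x": 0, "y": 0, "z": 0, "yaw": 0.06, "fingers": 0.95}]}}

```text
time: 15.45
eef_pos: [0.4511, 0.1677, 0.0648]
tcp_rot: [0.561, 0.828, 0.003, -0.0]
contact_force: [0.2, 15.8, 2.5]
opening: 0.146
finger_force: 96.4
```

```bash
python3 k.py
```

```text
[0.4511 0.1677 0.0648] [ 0.2127 15.8106  2.5342] [ 2.5204 -0.0627  1.7322] 0.14587806451981425 psi 0.379849197969687
dist 0.10764866023349018 perp 0.00015301802355586688 slide 0.0026486602334901826 Frail 15.125259980984168
10mm slide in tool [-0.01  -0.001 -0.   ]
```

The torque jump to 1.7 Nm shows the knob is at its stop. I ease off the preload, release and rise.

>>> {"fn": "move_arm", "kwargs": {"plan": [{"x": 0.001, "y": 0, "z": 0, "yaw": -0.04, "fingers": 0.95}, {"x": 0.002, "y": 0.0002, "z": 0, "yaw": -0.06, "fingers": 0.95}, {"x": 0.002, "y": 0.0002, "z": 0, "yaw": -0.06, "fingers": 0.5}, {"x": 0.002, "y": 0.0002, "z": 0, "yaw": -0.06, "fingers": 0.3}, {"x": 0.002, "y": 0.0002, "z": 0, "yaw": -0.06, "fingers": 0.3}]}}

```text
time: 15.95
eef_pos: [0.4493, 0.1664, 0.0637]
tcp_rot: [0.539, 0.842, -0.001, -0.0]
contact_force: [0.3, 0.9, -0.8]
opening: 0.65
finger_force: 0.0
```

>>> {"fn": "move_arm", "kwargs": {"plan": [{"x": 0, "y": 0, "z": -0.02, "yaw": 0, "fingers": 0.3}, {"x": 0, "y": 0, "z": -0.05, "yaw": 0, "fingers": 0.3}, {"x": 0, "y": 0, "z": -0.085, "yaw": 0, "fingers": 0.3}, {"x": 0, "y": 0, "z": -0.12, "yaw": 0, "fingers": 0.3}, {"x": 0, "y": 0, "z": -0.12, "yaw": 0, "fingers": 0.3}]}}

```text
time: 16.45
eef_pos: [0.4531, 0.1673, 0.19]
tcp_rot: [0.539, 0.843, 0.003, 0.004]
contact_force: [0.7, -0.9, 0.3]
opening: 0.699
finger_force: 0.0
```

Run:
```python
from h import *
T=pose(); w=ctrl.read_camera("wrist")[:,:,::-1].copy(); sc=ctrl.read_camera("scene")[:,:,::-1].copy(); print(T[:3,3])
o=np.zeros((600,800,3),np.uint8); o[:384,:512]=w; b=tile(sc,270,160,130,70,3); o[386:386+210,:390]=b
b=tile(sc,110,135,150,70,2.5); o[390:390+b.shape[0],400:400+b.shape[1]]=b
cv2.imwrite("pics/c6.png",o)
```

```text
[0.4531 0.1673 0.19  ]
```

View pics/c6.png

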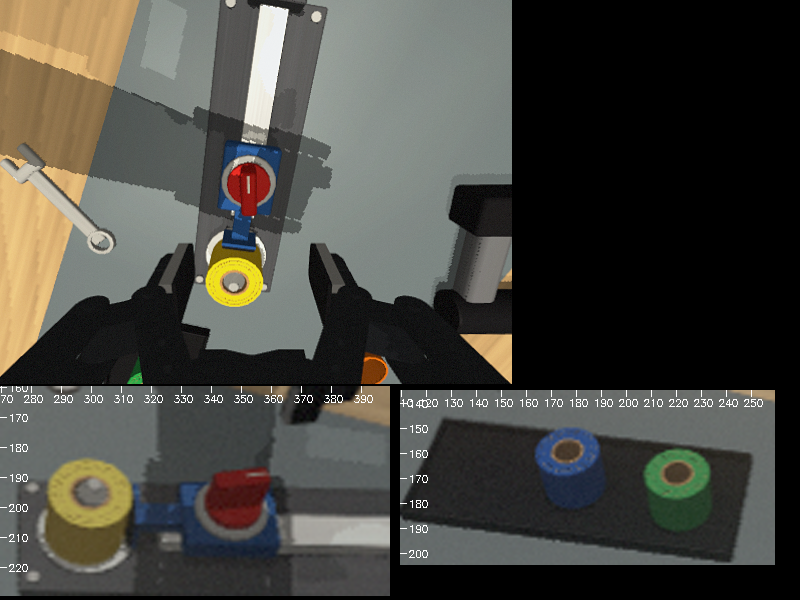

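The wrist view shows the roll seated, centred at about (234,283), with the pad against it and the bar nearly along the rail at about (248,187). In the scene view blue and green stand where they were, so I hand in.

```bash
python3 -c "
from plant import ctrl
print(ctrl.sign_off())"
```

```text
the job is handed in; nothing more can be done
None
```

I handed the job in: the yellow roll sits flat on the platter, the guide pad touches it, the knob is turned to its stop, and blue and green stand untouched; the hand-in returned no verdict.

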